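# Restock the pencil-tin tray, oldest out first

## Task

Restock the wooden tray so that the oldest pencil tin is given out first: move the old red tin from the black rear pad forward to the middle of the white front pad, then stack the new tins on the middle of the black rear pad, green at the bottom, blue on it and yellow on top. Each tin lies lid up with its length along the tray, squarely over its pad or the tin beneath, and is let go; leave the toy car, the tally counter and the jar where they are.

Things in the scene. Friction and masses are not known exactly. Their poses are not given: they have to be found in the camera images.
- red_box: closed tin of colour pencils, 95 long x 50 wide x 34 mm high, 90 to 185 g, all over red with a small white picture of four pencils on the lid. Origin: centre of its underside; x along its 95 mm length, y along its 50 mm width, z up through the lid. Old stock; starts lid up on the black rear pad of the tray, roughly along it.
- green_box: closed tin of colour pencils, 95 long x 50 wide x 34 mm high, 90 to 185 g, all over green with a small white picture of four pencils on the lid. Origin: centre of its underside; x along its 95 mm length, y along its 50 mm width, z up through the lid. New stock; starts lying lid up on the 3 mm thick magenta unpacking sheet with the other new tins, in any of three places there, 110 mm or more between centres, turned any way within about 50 degrees of the sheet's x direction.
- blue_box: closed tin of colour pencils, 95 long x 50 wide x 34 mm high, 90 to 185 g, all over blue with a small white picture of four pencils on the lid. Origin: centre of its underside; x along its 95 mm length, y along its 50 mm width, z up through the lid. New stock; starts lying lid up on the 3 mm thick magenta unpacking sheet with the other new tins, in any of three places there, 110 mm or more between centres, turned any way within about 50 degrees of the sheet's x direction.
- yellow_box: closed tin of colour pencils, 95 long x 50 wide x 34 mm high, 90 to 185 g, all over yellow with a small white picture of four pencils on the lid. Origin: centre of its underside; x along its 95 mm length, y along its 50 mm width, z up through the lid. New stock; starts lying lid up on the 3 mm thick magenta unpacking sheet with the other new tins, in any of three places there, 110 mm or more between centres, turned any way within about 50 degrees of the sheet's x direction.
- tray: fixed shallow wooden tray, 270 x 120 mm, floor 4 mm thick, on the table at any heading. Origin: centre of its underside; x along its length, from the front end to the rear end. Side rims are 4 mm thick with their tops 10 mm above the table; the rim of the front end (-x) is 8 mm high, the darker end board at the rear (+x) is 30 mm high. It carries the white front pad and the black rear pad.
- front_pad: white pad fixed in the front half of the tray, 108 (along the tray, its x) x 80 x 3 mm. Origin: centre of its underside, which is 4 mm above the table; its top is 7 mm above the table. Its x axis is the tray's x.
- rear_pad: black pad fixed in the rear half of the tray, 108 (along the tray, its x) x 80 x 3 mm, 128 mm from the front pad between centres. Origin: centre of its underside, which is 4 mm above the table; its top is 7 mm above the table. Its x axis is the tray's x.
- car: bystander: loose wooden toy car with orange wheels, 70 x 34 x 34 mm, between tray and sheet. Origin: centre of its underside, x along its length. Leave it.
- counter: bystander: loose round light-blue hand tally counter, 44 mm across, 20 mm thick with a small button on top (23 mm in all), nearest the robot. Origin: centre of its underside. Leave it.
- jar: bystander: loose closed green glass jar with an orange lid, 56 mm across, 75 mm high, on the far side. Origin: centre of its underside. Leave it.
There are look-alikes about, which are no part of the job. Of the things that look like the red_box, the larger one is meant.

How it is judged:
By the outcome, as a careful person would: the job done as asked, in the order asked, and still so for the second after the job is handed in, with the robot touching nothing.
It also fails if it takes over 112 s, if anything falls off the work surface, if the arm or the gripper's body presses on something with over 40 N, if the wrist force passes 120 N, or if a joint passes its speed limit or range.

## Robot

A 7-joint arm with a two-finger parallel gripper is mounted at the origin on the work surface. World frame = base frame: x ahead of the robot, y to its left, z up, the work surface at z = 0. Lengths are in m, angles in rad, forces in N, time in s.
With the tool pointing down it reaches from about 0.425 to 0.825 m from the base axis. Payload 3.6 kg.
Tool frame: the origin (TCP) lies midway between the tips of the shut fingers; the grasp point (between the pads) lies 19 mm behind it (robot.hold_point_z is the z of the grasp point in the tool frame, in m); z points along the fingers, y is the direction in which the jaws open and shut (so a half turn about z gives the same grasp; the last joint's range is limited). The gripper opens to 93 mm and grips with 3 to 60 N. Pads are 15 mm wide; open, the fingers measure 128 mm over their backs; the gripper's body (75 mm by 188 mm) begins 65 mm behind the grasp point.
Start: joints at [-0.026, 0.615, -0.013, 1.423, 0.008, 1.103, -0.04], TCP at [0.65, 0, 0.219] pointing down, gripper open.
Joint ranges: [-3.12, 3.12], [-0.3, 2.06], [-1.34, 1.32], [0.26, 2.42], [-1.36, 4.5], [0.01, 1.98], [-2.84, 2.84]. Speed limits (rad/s): [2.79, 2.79, 3.14, 3.14, 3.14, 3.14, 3.14].

## Interface

Orientations are given as a rotation vector (axis times angle).
In Python, from bench import robot gives the robot as it stands.
- The arm moves only by the tool step_arm, never from a script. Its argument "plan" is one flat list of numbers, 7 for each row, row after row: the finger opening in m, from 0 to 0.093, then the shift along the tool's x, y, z in m, then the turn, a rotation vector about the tool's x, y, z in degrees. In form: [gripper, tx, ty, tz, ax, ay, az, gripper, tx, ty, tz, ax, ay, az, ...]. A call has 1 to 8 rows; each row is the pose to reach, as a shift and turn from the pose measured when the call began, along the tool's axes at that moment; what a row does not reach only later rows make up. A row lasts 1/10 s, in which the tool goes at most 50 mm and 8.59 degrees, less where a joint would pass 70% of its speed; a pose out of reach is approached as far as the arm can. A call with a gripper value outside its range is refused whole. The fingers move at their own pace and stop on an object; "grip_force" is the grip in N (left out, the last holds). Time passes only in rows, so rows that repeat a pose let the fingers close. It gives the time, the measured TCP pose, the force and the opening at its end, in the units of the state.
- robot.get_state(): the state, without advancing time (a new reading comes with each control period).
- robot.capture(name): name is "scene" or "side" or "wrist"; returns the picture (420x560x3 uint8, blue, green, red); there is no depth.
- robot.camera_model(name): a dict with "intrinsics" (3x3 intrinsics, pixels), "camera_from_world" (4x4, takes a point from world to camera coordinates). Camera axes: x right, y down, z forward; pixel columns grow to the right and rows downward; lengths in m; the calibration is good to about 2 mm. A picture is of the moment at which its call begins: read the wrist's pose just before it. camera_model takes no time and is no camera call; for the wrist camera it gives the pose at the moment of the call.
- robot.close_job(): hands the job in, once; it reports no verdict.
Trained networks look in the newest picture that a camera, given by its name, has taken for a name from the list of things; names that differ only in an ending like _2 or _b are one class to them, and where a whole thing is asked for, a point or a joint stands for the part that bears it (a point fixed in the world has none). Each returns a list of dicts, best first, with "p" (0 to 1); they miss things now and then, are a little off and sometimes report something else, mostly with a low value. They report only what shows in the picture. A call takes as long as a camera call. They do not tell look-alikes from the thing itself.
- robot.silhouettes(camera, name): "region" (420x560 bool, what is visible of it) and "centre" ([column, row] in pixels, amid what is visible of it).
The state is a dict: "t": time; "q": joint angles; "joint_vel": joint speeds; "tau": joint torques, N m; "ee_pos": TCP position; "orientation": TCP orientation; "force": force on the tool from outside, world axes, zero at the start; "moment": the same for the moment, N m; "gripper_width": finger opening in m.
Only numpy, scipy, OpenCV 4.12 (cv2) and the standard library are available. Lean on these libraries where they do the work, as an engineer would, in place of code of your own. Each camera call takes 0.05 s, during which the arm holds its last target.

## Working session

There is one attempt and no reset: what is moved stays moved. The work goes in short steps, Python scripts to look and compute and a tool call to move; the robot and the scene stay as the last step left them, time stands still between calls to the robot, and variables do not carry over. Pictures are saved under pics/ and viewed, and the job is handed in when it is done.

Besides the shell and the picture viewer there is one more tool, called by a JSON object that holds its "op" and its "data". step_arm: Moves the arm, as the interface text tells. Its arguments: {"type":"object","properties":{"plan":{"type":"array","items":{"type":"number"}},"grip_force":{"type":"number"}},"required":["plan"]}

```bash
ls; mkdir -p pics; cat > h.py <<'E'
import numpy as np, cv2
from bench import robot
E
python3 - <<'E'
from h import *
for n in ["scene","side","wrist"]:
    im=robot.capture(n); cv2.imwrite(f"pics/{n}0.png",im)
    m=robot.camera_model(n); print(n,np.round(m["intrinsics"],1).tolist(),np.round(m["camera_from_world"],3).tolist())
print(robot.get_state(), robot.hold_point_z)
E
```

```text
pics
scene [[485.0, 0.0, 270.6], [0.0, 485.0, 212.8], [0.0, 0.0, 1.0]] [[0.549, 0.836, -0.004, -0.326], [0.713, -0.471, -0.52, -0.416], [-0.436, 0.282, -0.854, 1.263], [0.0, 0.0, 0.0, 1.0]]
side [[506.9, 0.0, 271.3], [0.0, 506.9, 206.7], [0.0, 0.0, 1.0]] [[-0.96, -0.281, 0.0, 0.554], [-0.197, 0.673, -0.713, 0.15], [0.2, -0.684, -0.702, 0.974], [0.0, 0.0, 0.0, 1.0]]
wrist [[318.2, 0.0, 283.1], [0.0, 318.2, 201.1], [0.0, 0.0, 1.0]] [[1.0, 0.001, -0.001, -0.65], [0.001, -0.97, 0.244, -0.029], [-0.001, -0.244, -0.97, 0.389], [0.0, 0.0, 0.0, 1.0]]
{'t': 0.15, 'q': array([-0.02647861,  0.6156855 , -0.01257011,  1.42447906,  0.00811728,
        1.1034355 , -0.04042383]), 'joint_vel': array([-0.00047037, -0.00237935,  0.00036856, -0.00399968,  0.00018628,
        0.00146045,  0.00140999]), 'tau': array([ 1.13936116e-03, -4.59350109e+01,  2.09416850e-01, -1.65943640e+01,
       -6.11101720e-02,  1.81601685e-02,  1.63591380e-04]), 'ee_pos': array([ 6.49405652e-01, -2.93035645e-05,  2.17772110e-01]), 'orientation': array([-2.2205056 , -2.22047956,  0.00223752]), 'force': array([-0.50260082, -0.6261014 , -0.99623521]), 'moment': array([-0.00958285, -0.06461964, -0.0387172 ]), 'gripper_width': 0.09281389026538583} -0.0188
```

View pics/scene0.png

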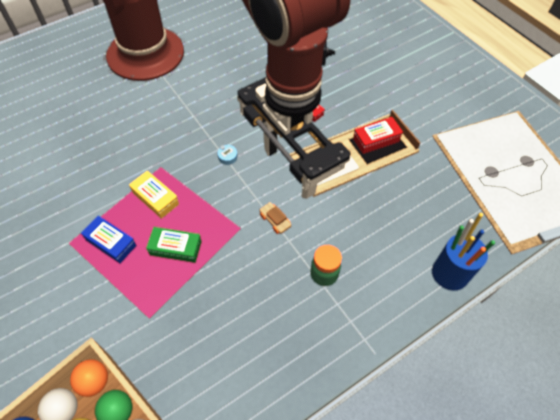

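View pics/side0.png

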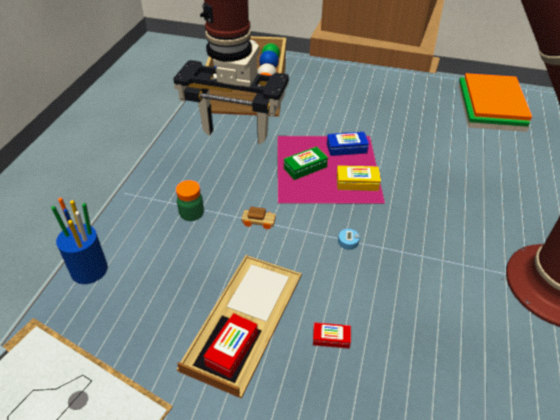

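View pics/wrist0.png

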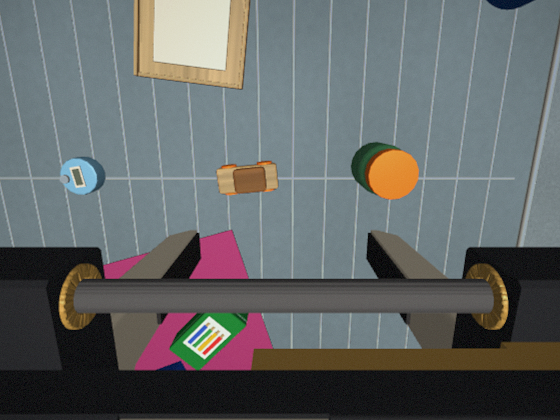

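```bash
cat >> h.py <<'E'
from scipy.optimize import minimize
def model(n):
    m=robot.camera_model(n); return np.array(m["intrinsics"]),np.array(m["camera_from_world"])
def proj(P,K,T):
    c=np.asarray(P)@T[:3,:3].T+T[:3,3]; u=c@K.T; return u[:,:2]/u[:,2:]
def ray(px,K,T,z):
    R,t=T[:3,:3],T[:3,3]; c=-R.T@t; d=R.T@np.linalg.inv(K)@np.array([px[0],px[1],1.]); s=(z-c[2])/d[2]; return c+s*d
def boxpts(x,y,a,L,W,z0,z1):
    c,s=np.cos(a),np.sin(a); P=[]
    for z in ([z0,z1] if z1!=z0 else [z0]):
        for i,j in((1,1),(1,-1),(-1,-1),(-1,1)): P.append([x+c*i*L/2-s*j*W/2,y+s*i*L/2+c*j*W/2,z])
    return np.array(P)
def render(px,S=4,shape=(420,560)):
    h=cv2.convexHull(((px+.5)*S*16-8).astype(np.int32).reshape(-1,1,2))
    m=np.zeros((shape[0]*S,shape[1]*S),np.uint8); cv2.fillPoly(m,[h],255,shift=4)
    return cv2.resize(m,shape[::-1],interpolation=cv2.INTER_AREA)/255.
def fitbox(masks,cams,x0,L,W,z0,z1):
    # masks: list of float masks; cams list of (K,T)
    def f(p):
        e=0
        for m,(K,T) in zip(masks,cams):
            r=render(proj(boxpts(*p,L,W,z0,z1),K,T)); e+=np.abs(r-m).sum()/m.sum()
        return e/len(masks)
    best=None
    for a in x0[2]:
        s=np.array([[x0[0],x0[1],a],[x0[0]+.01,x0[1],a],[x0[0],x0[1]+.01,a],[x0[0],x0[1],a+.2]])
        r=minimize(f,s[0],method="Nelder-Mead",options=dict(initial_simplex=s,xatol=1e-4,fatol=1e-4,maxiter=120))
        if best is None or r.fun<best.fun: best=r
    return best.x,best.fun
E
cat > m1.py <<'E'
from h import *
sil={}
out={}
for cam in ["scene","side"]:
    im=robot.capture(cam)
    for n in ["red_box","green_box","blue_box","yellow_box","front_pad","rear_pad","tray","car","counter","jar"]:
        r=robot.silhouettes(cam,n)
        print(cam,n,[(round(d["p"],2),np.round(d["centre"]).tolist(),int(d["region"].sum())) for d in r])
        for i,d in enumerate(r[:3]): out[f"{cam}|{n}|{i}"]=d["region"]
np.savez_compressed("sil.npz",**out)
E
python3 m1.py
```

```text
scene red_box [(0.64, [377.0, 136.0], 1076), (0.6, [319.0, 113.0], 108), (0.48, [173.0, 245.0], 1537)]
scene green_box [(0.59, [174.0, 245.0], 1497)]
scene blue_box [(0.7, [109.0, 239.0], 1424)]
scene yellow_box [(0.73, [154.0, 193.0], 1248)]
scene front_pad [(0.72, [347.0, 168.0], 216)]
scene rear_pad [(0.56, [381.0, 151.0], 522), (0.25, [172.0, 243.0], 1488)]
scene tray [(0.77, [358.0, 152.0], 1918)]
scene car [(0.64, [272.0, 218.0], 603)]
scene counter [(0.59, [227.0, 153.0], 303)]
scene jar [(0.91, [326.0, 265.0], 1015)]
side red_box [(0.68, [258.0, 216.0], 527), (0.61, [232.0, 346.0], 1935), (0.59, [330.0, 334.0], 915)]
side green_box [(0.6, [306.0, 161.0], 1005)]
side blue_box [(0.79, [351.0, 143.0], 906), (0.24, [345.0, 237.0], 340)]
side yellow_box [(0.39, [260.0, 294.0], 1944)]
side front_pad [(0.89, [257.0, 294.0], 2029)]
side rear_pad [(0.63, [212.0, 368.0], 791)]
side tray [(0.73, [245.0, 322.0], 4147)]
side car [(0.87, [258.0, 217.0], 473)]
side counter [(0.8, [347.0, 239.0], 363)]
side jar [(0.55, [191.0, 203.0], 937)]
```

```bash
cat >> h.py <<'E'
def cmask(im,col):
    h=cv2.cvtColor(im,cv2.COLOR_BGR2HSV); H,S,V=[h[...,i].astype(int) for i in range(3)]
    b,g,r=[im[...,i].astype(int) for i in range(3)]
    if col=="red": m=((H<8)|(H>174))&(S>130)&(r>60)
    if col=="green": m=(H>50)&(H<75)&(S>130)
    if col=="blue": m=(H>108)&(H<128)&(S>150)
    if col=="yellow": m=(H>22)&(H<33)&(S>130)&(V>90)
    if col=="white": m=(S<45)&(V>170)
    return m.astype(np.uint8)
def comp(m,px,rad=45):
    n,l,st,c=cv2.connectedComponentsWithStats(m)
    best=max((i for i in range(1,n) if np.hypot(*(c[i]-px))<rad),key=lambda i:st[i,4])
    o=(l==best).astype(np.uint8); cs,_=cv2.findContours(o,cv2.RETR_EXTERNAL,cv2.CHAIN_APPROX_NONE)
    o2=np.zeros_like(o); cv2.fillPoly(o2,[cv2.convexHull(np.vstack(cs))],1)
    return o2.astype(float),o.sum()
E
cat > m2.py <<'E'
from h import *
A=np.deg2rad
C={"side":{"red":(231,344),"green":(306,162),"blue":(348,143),"yellow":(359,177)},"scene":{"red":(378,135),"green":(174,245),"blue":(109,239),"yellow":(154,193)}}
ims={n:robot.capture(n) for n in C}; cams={n:model(n) for n in C}
vis={n:ims[n].copy() for n in C}
for col in ["red","green","blue","yellow"]:
    z=.007 if col=="red" else .003
    ms={}
    for n in C:
        ms[n],a=comp(cmask(ims[n],col),C[n][col]); 
    for sets in (["side"],["scene"],["side","scene"]):
        g=ray(C[sets[0]][col],*cams[sets[0]],z+.02)
        p,e=fitbox([ms[n] for n in sets],[cams[n] for n in sets],[g[0],g[1],A([0,45,90,135])],.095,.05,z,z+.034)
        print(col,sets,np.round(p[:2]*1000,1),round(np.rad2deg(p[2])%180,1),round(e,3))
    for n in C:
        for q in proj(boxpts(*p,.095,.05,z,z+.034),*cams[n]): cv2.circle(vis[n],tuple(int(round(v)) for v in q),1,(255,255,255),-1)
m,a=comp(cmask(ims["side"],"white"),(258,290)); g=ray((258,290),*cams["side"],.007)
p,e=fitbox([m],[cams["side"]],[g[0],g[1],A([60,100])],.108,.08,.007,.007)
print("front_pad",np.round(p[:2]*1000,1),np.rad2deg(p[2]),e)
for q in proj(boxpts(*p,.108,.08,.007,.007),*cams["side"]): cv2.circle(vis["side"],tuple(int(round(v)) for v in q),1,(0,0,255),-1)
for s in (1,-1):
  pass
# tray prediction
c,s=np.cos(p[2]),np.sin(p[2])
for k in (.064,):
    for sg in (1,-1):
        t=p[:2]+sg*k*np.array([c,s]); print("tray centre",t)
        for q in proj(boxpts(t[0],t[1],p[2],.27,.12,.01,.01),*cams["side"]): cv2.circle(vis["side"],tuple(int(round(v)) for v in q),1,(255,255,0),-1)
for n in C: cv2.imwrite(f"pics/fit_{n}.png",vis[n][50:])
cv2.imwrite("pics/fit_side_crop.png",cv2.resize(vis["side"][120:400,160:400],None,fx=2.5,fy=2.1))
for nm,px,z in (("car",(258,218),.015),("counter",(348,239),.01),("jar",(190,205),.04),("small red",(332,334),.01)):
    print(nm,np.round(ray(px,*cams["side"],z),3))
E
python3 m2.py
```

```text
red ['side'] [556.9 310.4] 78.8 0.034
red ['scene'] [559.2 308.8] 79.3 0.035
red ['side', 'scene'] [557.7 310. ] 79.1 0.051
green ['side'] [ 551.2 -197.9] 51.4 0.161
green ['scene'] [ 550.  -200.1] 40.5 0.214
green ['side', 'scene'] [ 549.6 -200.2] 49.3 0.19
blue ['side'] [ 469.2 -299.4] 13.3 0.123
blue ['scene'] [ 468.7 -301.8] 18.8 0.145
blue ['side', 'scene'] [ 467.9 -301.6] 19.7 0.139
yellow ['side'] [ 423.2 -195.3] 9.1 0.391
yellow ['scene'] [ 409.2 -178.1] 9.1 0.386
yellow ['side', 'scene'] [ 421.1 -178.7] 7.8 0.41
front_pad [549.6 181.4] 83.29688244793061 0.029420708983035688
tray centre [0.55703674 0.24491966]
tray centre [0.54209597 0.11779463]
car [0.605 0.006 0.015]
counter [0.41  0.007 0.01 ]
jar [0.746 0.033 0.04 ]
small red [0.397 0.235 0.01 ]
```

View pics/fit_side_crop.png

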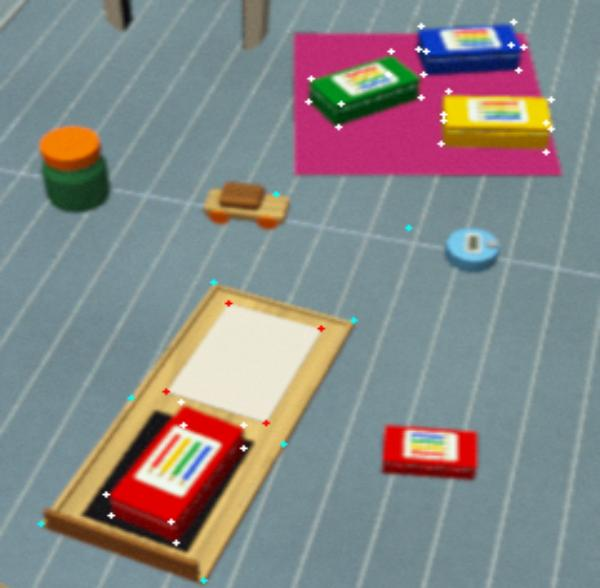

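```bash
python3 - <<'E'
from h import *
im=robot.capture("side"); h=cv2.cvtColor(im,cv2.COLOR_BGR2HSV)
for nm,pts in {"green":[(296,160),(310,171),(300,174)],"blue":[(330,140),(350,151),(340,150)],"yellow":[(342,172),(360,185),(350,186)],"mag":[(300,195),(370,200),(325,180)],"red":[(210,345),(220,365)],"wood":[(243,265)],"black":[(205,365)]}.items(): print(nm,[h[y,x].tolist() for x,y in pts])
im=robot.capture("scene"); h=cv2.cvtColor(im,cv2.COLOR_BGR2HSV)
for nm,pts in {"green":[(153,245),(170,253),(185,254)],"blue":[(88,233),(105,252),(128,254)],"yellow":[(138,192),(155,208),(150,204)],"mag":[(120,270),(210,235)]}.items(): print(nm,[h[y,x].tolist() for x,y in pts])
E
```

```text
green [[56, 36, 231], [67, 255, 53], [67, 255, 56]]
blue [[111, 248, 188], [111, 255, 84], [111, 252, 89]]
yellow [[27, 255, 242], [21, 255, 151], [21, 255, 145]]
mag [[166, 193, 190], [165, 199, 192], [165, 204, 189]]
red [[0, 219, 99], [0, 221, 150]]
wood [[21, 131, 201]]
black [[177, 191, 56]]
green [[64, 164, 171], [65, 145, 100], [64, 167, 147]]
blue [[113, 204, 206], [124, 157, 83], [154, 145, 118]]
yellow [[26, 166, 247], [23, 174, 234], [21, 180, 222]]
mag [[167, 160, 221], [168, 161, 222]]
```

```bash
sed -i 's/m=(H>50).*/m=(H>40)\&(H<90)\&(S>90)/; s/m=(H>108).*/m=(H>104)\&(H<150)\&(S>130)/; s/m=(H>22).*/m=(H>14)\&(H<35)\&(S>130)\&(V>90)/' h.py
python3 m2.py
```

```text
red ['side'] [557.  310.5] 78.9 0.036
red ['scene'] [559.2 308.8] 79.3 0.035
red ['side', 'scene'] [557.5 310. ] 79.6 0.053
green ['side'] [ 549.8 -197.8] 50.1 0.114
green ['scene'] [ 550.  -199.4] 45.0 0.123
green ['side', 'scene'] [ 550.5 -199.7] 45.1 0.124
blue ['side'] [ 468.1 -298.2] 21.1 0.064
blue ['scene'] [ 469.5 -301. ] 22.2 0.068
blue ['side', 'scene'] [ 468.8 -300.9] 22.5 0.078
yellow ['side'] [ 421.4 -179.5] 13.6 0.091
yellow ['scene'] [ 421.6 -179.1] 11.3 0.098
yellow ['side', 'scene'] [ 421.8 -179. ] 12.1 0.096
front_pad [549.7 181.7] 83.05015987317232 0.029023569023569024
tray centre [0.55744751 0.24526396]
tray centre [0.54195946 0.11820444]
car [0.605 0.006 0.015]
counter [0.41  0.007 0.01 ]
jar [0.746 0.033 0.04 ]
small red [0.397 0.235 0.01 ]
```

View pics/fit_side_crop.png

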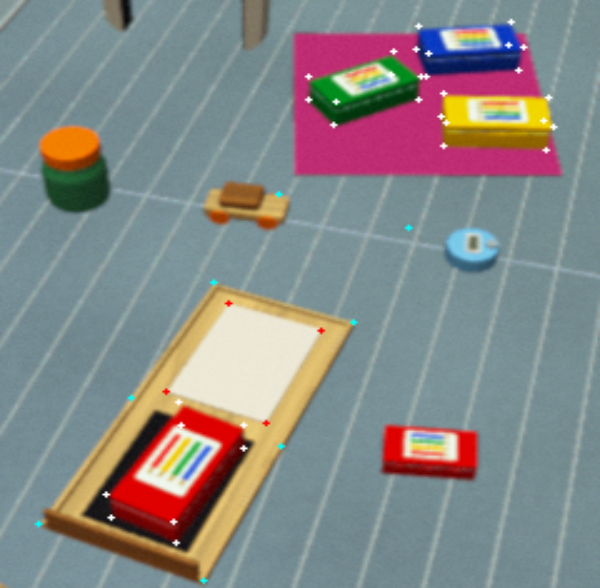

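View pics/fit_scene.png

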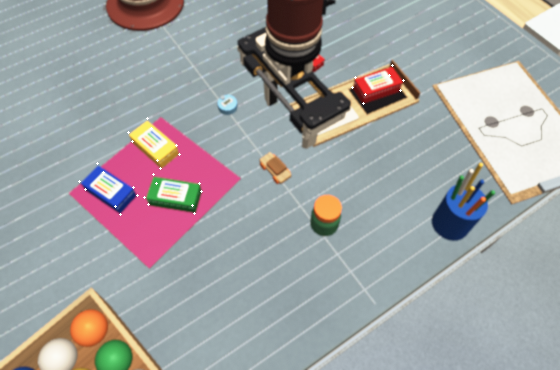

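```bash
cat >> h.py <<'E'
def drawbox(v,p,cam,L,W,z0,z1,s,o,c=(255,255,255)):
    q=(proj(boxpts(*p,L,W,z0,z1),*cam)+.5-np.array(o))*s
    q=np.round(q).astype(int)
    E=[(0,1),(1,2),(2,3),(3,0)]+([(4,5),(5,6),(6,7),(7,4),(0,4),(1,5),(2,6),(3,7)] if len(q)>4 else [])
    for i,j in E: cv2.line(v,tuple(q[i].tolist()),tuple(q[j].tolist()),c,1)
E
python3 - <<'E'
from h import *
A=np.deg2rad
tiles=[]
for n,pp in (("side",{"red":(231,344),"green":(306,162),"blue":(348,143),"yellow":(359,177)}),("scene",{"red":(378,135),"green":(174,245),"blue":(109,239),"yellow":(154,193)})):
    im=robot.capture(n);cam=model(n);row=[]
    for col,p in (("red",(.557,.310,A(79))),("green",(.550,-.199,A(45))),("blue",(.4685,-.301,A(22))),("yellow",(.4215,-.179,A(12)))):
        o=(pp[col][0]-33,pp[col][1]-40); t=cv2.resize(im[o[1]:o[1]+80,o[0]:o[0]+66],None,fx=3,fy=3,interpolation=cv2.INTER_CUBIC)
        z=.007 if col=="red" else .003
        drawbox(t,p,cam,.095,.05,z,z+.034,3,o); row.append(t)
    tiles.append(np.hstack(row))
cv2.imwrite("pics/z1.png",np.vstack(tiles))
E
```

```text
(no output)
```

View pics/z1.png

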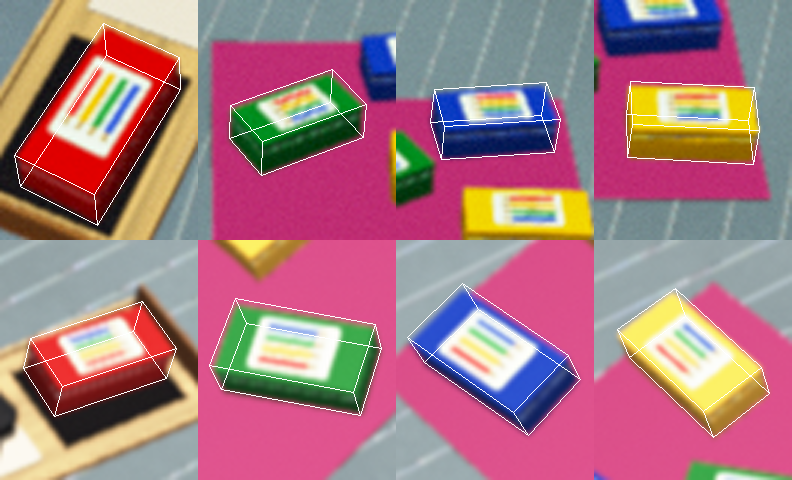

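```bash
cat >> h.py <<'E'
from scipy.spatial.transform import Rotation as Rn
def goal(x,y,z,yaw):
    s=robot.get_state(); R=Rn.from_rotvec(s["orientation"]); 
    a=np.deg2rad(yaw); G=Rn.from_matrix(np.array([[np.cos(a),np.sin(a),0],[np.sin(a),-np.cos(a),0],[0,0,-1]]).astype(float))
    d=R.inv().apply(np.array([x,y,z])-s["ee_pos"]); r=np.rad2deg((R.inv()*G).as_rotvec())
    X=R.apply([1,0,0]); print("t",round(s["t"],2),"pos",np.round(s["ee_pos"]*1000,1),"yaw",round(np.rad2deg(np.arctan2(X[1],X[0])),1),"w",round(s["gripper_width"]*1000,1),"F",np.round(s["force"],1))
    print("shift mm",np.round(d*1000,1),"turn deg",np.round(r,1))
E
python3 -c "
from h import *
goal(.553,.215,.22,83)"
```

```text
t 1.65 pos [650.    0.  218.7] yaw 90.0 w 93.3 F [-1.  -0.4 -0.2]
shift mm [215.  -97.   -1.3] turn deg [-0. -0.  7.]
```

{"op": "step_arm", "data": {"plan": [0.093,0.03,-0.014,0,0,0,1,0.093,0.07,-0.032,0,0,0,2,0.093,0.11,-0.05,0,0,0,4,0.093,0.15,-0.068,0,0,0,5,0.093,0.185,-0.084,0,0,0,6,0.093,0.205,-0.093,-0.001,0,0,7,0.093,0.215,-0.097,-0.001,0,0,7,0.093,0.215,-0.097,-0.001,0,0,7]}}

```text
t: 2.45
ee_pos: [0.5525, 0.2166, 0.2197]
orientation: [-2.349, -2.085, -0.001]
force: [-0.0, -1.4, -0.0]
gripper_width: 0.0929
```

```bash
cat > w.py <<'E'
from h import *
import sys
im=robot.capture("wrist"); K,T=model("wrist"); np.savez("w_"+sys.argv[1]+".npz",im=im,K=K,T=T)
cv2.imwrite("pics/w_"+sys.argv[1]+".png",im); s=robot.get_state(); print(s["t"],s["ee_pos"],s["force"])
E
python3 w.py red1
```

```text
2.5 [0.55334189 0.2144128  0.21966538] [ 0.16614063 -0.76168272  0.11002447]
```

View pics/w_red1.png

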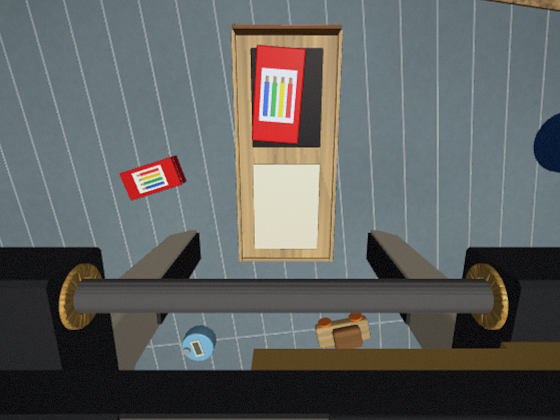

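```bash
cat > mw.py <<'E'
from h import *
import sys
A=np.deg2rad
def load(n):
    d=np.load(f"w_{n}.npz"); return d["im"],(d["K"],d["T"])
def tin(n,col,px,z,x0=None,rad=60,show=True):
    im,cam=load(n); m,a=comp(cmask(im,col),px,rad)
    g=ray(px,*cam,z+.034); yaws=A([0,45,90,135]) if x0 is None else [A(x0)]
    p,e=fitbox([m],[cam],[g[0],g[1],yaws],.095,.05,z,z+.034)
    print(n,col,np.round(p[:2]*1000,1),round(np.rad2deg(p[2])%180,2),round(e,3)); return p
def pad(n,col,px,x0):
    im,cam=load(n); m,a=comp(cmask(im,col),px,40); g=ray(px,*cam,.007)
    p,e=fitbox([m],[cam],[g[0],g[1],[A(x0)]],.108,.08,.007,.007)
    print(n,"pad",np.round(p[:2]*1000,1),np.rad2deg(p[2]),e); return p
E
python3 - <<'E'
from mw import *
r=tin("red1","red",(278,94),.007,80); f=pad("red1","white",(286,207),83)
im,cam=load("red1"); o=(220,10); v=cv2.resize(im[10:270,220:360],None,fx=2.2,fy=2.2,interpolation=cv2.INTER_CUBIC)
drawbox(v,r,cam,.095,.05,.007,.041,2.2,o)
a=f[2]; u=np.array([np.cos(a),np.sin(a)])
drawbox(v,f,cam,.108,.08,.007,.007,2.2,o,(0,0,255))
t=f[:2]+.064*u; b=f[:2]+.128*u; print("rear",b)
drawbox(v,[*b,a],cam,.108,.08,.007,.007,2.2,o,(255,255,0)); drawbox(v,[*t,a],cam,.27,.12,.010,.010,2.2,o,(255,0,255))
cv2.imwrite("pics/wf1.png",v)
E
```

```text
red1 red [559.4 306.5] 78.82 0.022
red1 pad [552.8 178. ] 83.02517048708549 0.009023778972558917
rear [0.56833606 0.30507379]
```

View pics/wf1.png

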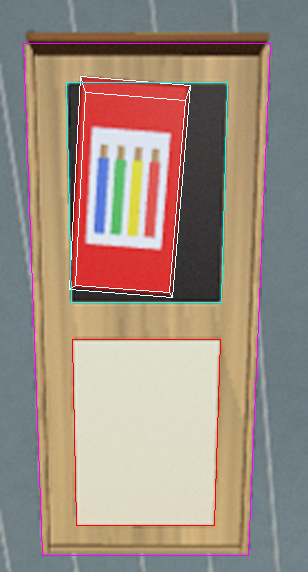

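```bash
python3 -c "
from h import *
goal(.559,.307,.09,78.8)
goal(.559,.307,.018,78.8)"
```

```text
t 2.5 pos [553.3 214.4 219.7] yaw 83.0 w 93.1 F [ 0.2 -0.8  0.1]
shift mm [ 92.7  -5.7 129.6] turn deg [0.  0.  4.2]
t 2.5 pos [553.3 214.4 219.7] yaw 83.0 w 93.1 F [ 0.2 -0.8  0.1]
shift mm [ 92.7  -5.7 201.6] turn deg [0.  0.  4.2]
```

{"op": "step_arm", "data": {"plan": [0.08,0.03,-0.002,0.02,0,0,2,0.08,0.065,-0.004,0.05,0,0,4,0.08,0.088,-0.006,0.085,0,0,4.2,0.08,0.0927,-0.0057,0.12,0,0,4.2,0.08,0.0927,-0.0057,0.15,0,0,4.2,0.08,0.0927,-0.0057,0.18,0,0,4.2,0.08,0.0927,-0.0057,0.195,0,0,4.2,0.08,0.0927,-0.0057,0.2016,0,0,4.2]}}

```text
t: 3.3
ee_pos: [0.5595, 0.3044, 0.0163]
orientation: [2.429, 1.99, -0.005]
force: [0.1, 0.0, -0.1]
gripper_width: 0.0799
```

```bash
python3 -c "
from h import *
goal(.559,.307,.018,78.8)"
```

```text
t 3.3 pos [559.5 304.4  16.3] yaw 78.7 w 79.9 F [ 0.1  0.  -0.1]
shift mm [ 2.4 -1.  -1.7] turn deg [-0.   0.2 -0.1]
```

{"op": "step_arm", "data": {"plan": [0.08,0.002,-0.001,-0.001,0,0,0,0.03,0.002,-0.001,-0.001,0,0,0,0.03,0.002,-0.001,-0.001,0,0,0,0.03,0.002,-0.001,-0.001,0,0,0,0.03,0.002,-0.001,-0.001,0,0,0,0.03,0.002,-0.001,-0.001,0,0,0], "grip_force": 20}}

```text
t: 3.9
ee_pos: [0.5587, 0.307, 0.018]
orientation: [2.429, 1.991, -0.004]
force: [-1.3, 0.5, 4.0]
gripper_width: 0.0502
```

```bash
python3 -c "
from h import *
goal(.5528,.178,.09,83)
goal(.5528,.178,.019,83)
for i in range(4): robot.capture('side');print(robot.get_state()['ee_pos'])"
```

```text
t 3.9 pos [558.7 307.   18. ] yaw 78.7 w 50.2 F [-1.3  0.5  4. ]
shift mm [-127.9   19.5  -71.6] turn deg [-0.   0.2 -4.3]
t 3.9 pos [558.7 307.   18. ] yaw 78.7 w 50.2 F [-1.3  0.5  4. ]
shift mm [-127.7   19.5   -0.6] turn deg [-0.   0.2 -4.3]
[0.55870015 0.30697937 0.01798613]
[0.55869027 0.30696238 0.01797998]
[0.5586774  0.30698666 0.0180112 ]
[0.558683   0.3070262  0.01800225]
```

{"op": "step_arm", "data": {"plan": [0.03,0,0,-0.01,0,0,0,0.03,0,0,-0.03,0,0.2,0,0.03,-0.01,0.002,-0.045,0,0.2,-1,0.03,-0.035,0.006,-0.05,0,0.2,-2,0.03,-0.065,0.01,-0.05,0,0.2,-3,0.03,-0.095,0.015,-0.05,0,0.2,-4,0.03,-0.118,0.018,-0.05,0,0.2,-4.3,0.03,-0.1275,0.0195,-0.045,0,0.2,-4.3]}}

```text
t: 4.9
ee_pos: [0.5538, 0.1736, 0.0643]
orientation: [2.357, 2.074, -0.001]
force: [0.7, -0.4, -1.1]
gripper_width: 0.05
```

```bash
python3 -c "
from h import *
goal(.5525,.1785,.0185,83)"
```

```text
t 4.9 pos [553.8 173.6  64.3] yaw 82.7 w 50.0 F [ 0.7 -0.4 -1.1]
shift mm [ 4.8 -2.  45.8] turn deg [ 0.1  0.1 -0.3]
```

{"op": "step_arm", "data": {"plan": [0.03,0.0048,-0.002,0.005,0,0,-0.3,0.03,0.0048,-0.002,0.015,0,0,-0.3,0.03,0.0048,-0.002,0.028,0,0,-0.3,0.03,0.0048,-0.002,0.036,0,0,-0.3,0.03,0.0048,-0.002,0.039,0,0,-0.3,0.03,0.0048,-0.002,0.04,0,0,-0.3,0.03,0.0048,-0.002,0.04,0,0,-0.3]}}

```text
t: 5.6
ee_pos: [0.5526, 0.1788, 0.0242]
orientation: [2.351, 2.081, -0.001]
force: [1.3, 0.3, -1.3]
gripper_width: 0.0496
```

```bash
python3 -c "
from h import *
goal(.5525,.1785,.0182,83)"
```

```text
t 5.6 pos [552.6 178.8  24.2] yaw 83.0 w 49.6 F [ 1.3  0.3 -1.3]
shift mm [-0.3 -0.   6. ] turn deg [0.1 0.1 0. ]
```

Lower, release, and rise to look.

{"op": "step_arm", "data": {"plan": [0.03,-0.0003,0,0.003,0,0,0,0.03,-0.0003,0,0.006,0,0,0,0.03,-0.0003,0,0.006,0,0,0,0.08,-0.0003,0,0.006,0,0,0,0.08,-0.0003,0,0.006,0,0,0,0.08,-0.0003,0,0.006,0,0,0,0.08,-0.0003,0,0.003,0,0,0,0.08,-0.0003,0,-0.01,0,0,0]}}

```text
t: 6.4
ee_pos: [0.5515, 0.1782, 0.0336]
orientation: [2.351, 2.082, -0.005]
force: [-0.4, 0.9, 0.7]
gripper_width: 0.0792
```

```bash
python3 -c "
from h import *
goal(.55,.1545,.22,83)"
```

```text
t 6.4 pos [551.5 178.2  33.6] yaw 83.0 w 79.2 F [-0.4  0.9  0.7]
shift mm [ -24.2    1.2 -186.3] turn deg [-0.1  0.2  0. ]
```

{"op": "step_arm", "data": {"plan": [0.09,0,0,-0.03,0,0,0,0.09,0,0,-0.07,0,0,0,0.09,0.01,0,-0.11,0,0,0,0.09,0.02,0,-0.15,0,0,0,0.09,0.03,0,-0.175,0,0,0,0.09,0.03,0,-0.185,0,0,0,0.09,0.03,0,-0.185,0,0,0,0.09,0.03,0,-0.185,0,0,0]}}

```text
t: 7.2
ee_pos: [0.5546, 0.2071, 0.2173]
orientation: [2.353, 2.081, -0.01]
force: [0.8, -0.6, -0.9]
gripper_width: 0.0901
```

```bash
python3 w.py red2; python3 - <<'E'
from mw import *
im,cam=load("red2")
p=np.array([.5525,.178,0]);r=tin("red2","red",proj([[.5525,.1785,.041]],*cam)[0],.007,83)
o=(220,10); v=cv2.resize(im[10:270,220:360],None,fx=2.2,fy=2.2,interpolation=cv2.INTER_CUBIC)
a=A(83.0); u=np.array([np.cos(a),np.sin(a)]); f=np.array([.5528,.178]); b=f+.128*u;t=f+.064*u
drawbox(v,r,cam,.095,.05,.007,.041,2.2,o)
drawbox(v,[*f,a],cam,.108,.08,.007,.007,2.2,o,(0,0,255))
drawbox(v,[*b,a],cam,.108,.08,.007,.007,2.2,o,(255,255,0)); drawbox(v,[*t,a],cam,.27,.12,.010,.010,2.2,o,(255,0,255))
cv2.imwrite("pics/wf2.png",v)
E
```

```text
7.25 [0.55437253 0.20706002 0.21679084] [-0.19489811 -0.93673029 -0.66600629]
red2 red [553.1 179.7] 83.18 0.051
```

View pics/wf2.png

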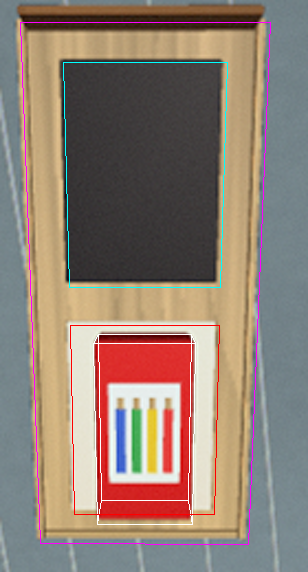

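```bash
cat >> h.py <<'E'
def blackmask(im):
    return ((im.max(2)<95)).astype(np.uint8)
E
python3 w.py red3; python3 - <<'E'
from mw import *
im,cam=load("red3")
q=proj([[.5683,.305,.007]],*cam)[0]
m,a=comp(blackmask(im),q,30); f,e=fitbox([m],[cam],[.5683,.305,[A(83)]],.108,.08,.007,.007); print("rear pad",np.round(f[:2]*1000,1),np.rad2deg(f[2]),e)
r=tin("red3","red",proj([[.5525,.1785,.041]],*cam)[0],.007,83)
a=f[2];u=np.array([np.cos(a),np.sin(a)]);n=np.array([-u[1],u[0]]); d=r[:2]-(f[:2]-.128*u); print("red off along,across mm",d@u*1000,d@n*1000)
ims={}
for c in ["side","scene"]:
    im=robot.capture(c);cam=model(c); ims[c]=im
    q=proj([[.5652,.3087,.007]],*cam)[0]; m,_=comp(blackmask(im),q,15)
    f,e=fitbox([m],[cam],[.5652,.3087,[A(83)]],.108,.08,.007,.007); print(c,"rear pad",np.round(f[:2]*1000,1),np.rad2deg(f[2]),e)
    q=proj([[.55,.18,.03]],*cam)[0]; m,_=comp(cmask(im,"red"),q,20)
    r,e=fitbox([m],[cam],[.55,.18,[A(83)]],.095,.05,.007,.041); print(c,"red",np.round(r[:2]*1000,1),np.rad2deg(r[2]),e)
    a=f[2];u=np.array([np.cos(a),np.sin(a)]);n=np.array([-u[1],u[0]]); d=r[:2]-(f[:2]-.128*u); print("red off",d@u*1000,d@n*1000)
cv2.imwrite("pics/s2.png",ims["side"][200:])
E
```

```text
7.3 [0.55439135 0.20713916 0.21660709] [-0.66772124  0.23093573 -0.17422864]
rear pad [567.2 307.5] 82.98552675451965 0.023576026125723265
red3 red [553.1 180.4] 83.35 0.054
red off along,across mm 0.14362418351593784 -1.584241025917669
side rear pad [565.2 308.7] 83.0 0.03830658142850572
side red [551.5 180.2] 84.64055170782179 0.07675553300284944
red off -1.2117180729293178 -2.022380798322142
scene rear pad [568.1 304. ] 83.83852444505963 0.06899254083655934
scene red [551.6 179.8] 84.54512923918382 0.13971454306104067
red off 2.7347500014532917 2.984092130007002
```

View pics/s2.png

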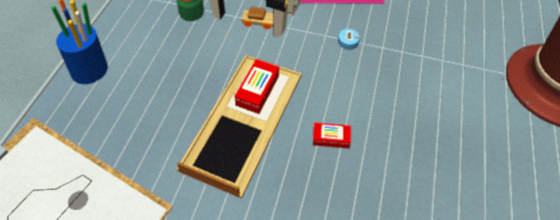

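```bash
python3 -c "
from h import *
goal(.49,-.25,.22,47)"
```

```text
t 7.4 pos [554.7 207.6 216.9] yaw 83.0 w 90.1 F [ 0.3  0.1 -0.6]
shift mm [-462.    -8.4   -0.8] turn deg [-0.1  0.3 36. ]
```

{"op": "step_arm", "data": {"plan": [0.09,-0.02,0,0,0,0.3,2,0.09,-0.055,0,0,0,0.3,5,0.09,-0.1,0,0,0,0.3,9,0.09,-0.145,0,0,0,0.3,13,0.09,-0.19,0,0,0,0.3,17,0.09,-0.235,0,0,0,0.3,21,0.09,-0.28,0,0,0,0.3,25,0.09,-0.32,0,0,0,0.3,28]}}

```text
t: 8.2
ee_pos: [0.5146, -0.1127, 0.2179]
orientation: [-2.788, -1.444, 0.006]
force: [-0.3, 0.0, 0.0]
gripper_width: 0.0901
```

```bash
python3 -c "
from h import *
goal(.49,-.25,.22,47)"
```

```text
t 8.2 pos [ 514.6 -112.7  217.9] yaw 54.8 w 90.1 F [-0.3  0.   0. ]
shift mm [-126.3   59.1   -2. ] turn deg [-0.2  0.2  7.8]
```

{"op": "step_arm", "data": {"plan": [0.09,-0.035,0.016,0,0,0.2,3,0.09,-0.07,0.032,0,0,0.2,6,0.09,-0.1,0.047,0,0,0.2,8,0.09,-0.118,0.056,0,0,0.2,8,0.09,-0.126,0.059,-0.002,0,0.2,8,0.09,-0.126,0.059,-0.002,0,0.2,8,0.09,-0.126,0.059,-0.002,0,0.2,8,0.09,-0.126,0.059,-0.002,0,0.2,8]}}

```text
t: 9.0
ee_pos: [0.4907, -0.2476, 0.2198]
orientation: [-2.878, -1.249, 0.001]
force: [-0.0, 0.5, -0.5]
gripper_width: 0.0899
```

```bash
python3 w.py g1
```

```text
9.05 [ 0.49064878 -0.24779981  0.2198366 ] [0.9747527  0.77389286 0.35698431]
```

View pics/w_g1.png

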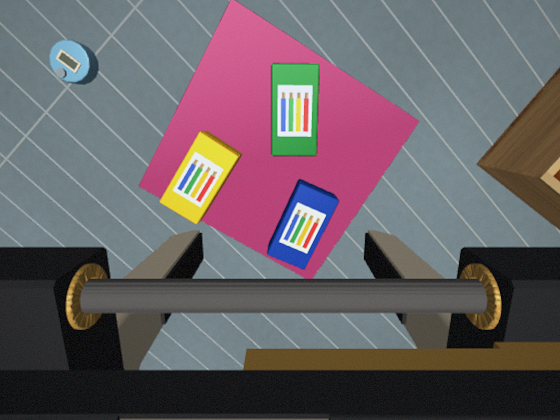

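All three tins show: green at (295,110), yellow at (200,177), blue at (303,225).

```bash
python3 - <<'E'
from mw import *
im,cam=load("g1"); v=cv2.resize(im[50:280,130:360],None,fx=2.5,fy=2.5,interpolation=cv2.INTER_CUBIC)
for c,q in (("green",(295,110)),("yellow",(200,177)),("blue",(303,225))):
    p=tin("g1",c,q,.003); drawbox(v,p,cam,.095,.05,.003,.037,2.5,(130,50))
cv2.imwrite("pics/wf3.png",v); goal(.549,-.199,.014,47)
E
```

```text
g1 green [ 552.  -199.4] 47.06 0.049
g1 yellow [ 423.9 -178.9] 13.49 0.039
g1 blue [ 471.  -300.1] 23.05 0.028
t 9.05 pos [ 490.6 -247.8  219.8] yaw 46.9 w 90.2 F [1.  0.8 0.4]
shift mm [ 75.2  10.1 205.9] turn deg [-0.2 -0.1 -0.1]
```

View pics/wf3.png

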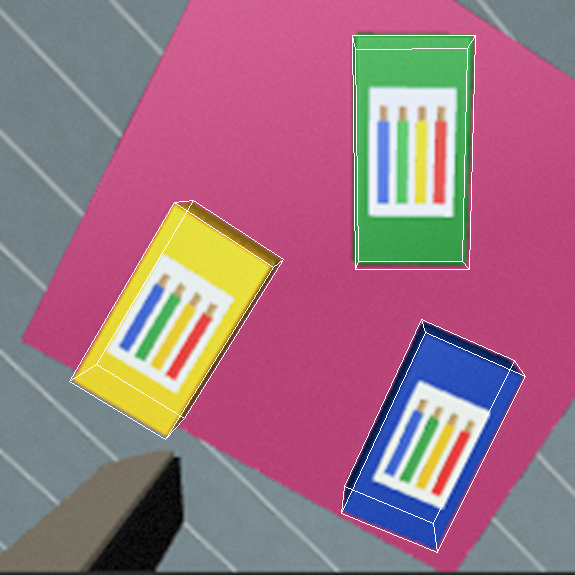

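```bash
python3 -c "
from h import *
goal(.5508,-.1985,.014,47.1)"
```

```text
t 9.05 pos [ 490.6 -247.8  219.8] yaw 46.9 w 90.2 F [1.  0.8 0.4]
shift mm [ 76.8  11.1 205.9] turn deg [-0.2 -0.1 -0.2]
```

{"op": "step_arm", "data": {"plan": [0.08,0.03,0.005,0.03,-0.2,0,0,0.08,0.06,0.009,0.07,-0.2,0,0,0.08,0.075,0.011,0.11,-0.2,0,0,0.08,0.0768,0.0111,0.145,-0.2,0,0,0.08,0.0768,0.0111,0.17,-0.2,0,0,0.08,0.0768,0.0111,0.185,-0.2,0,0,0.08,0.0768,0.0111,0.19,-0.2,0,0,0.08,0.0768,0.0111,0.19,-0.2,0,0]}}

```text
t: 9.85
ee_pos: [0.5508, -0.1977, 0.0295]
orientation: [-2.879, -1.252, -0.0]
force: [0.1, -0.3, 0.5]
gripper_width: 0.0799
```

```bash
python3 -c "
from h import *
goal(.5508,-.1985,.014,47.1)"
```

```text
t 9.85 pos [ 550.8 -197.7   29.5] yaw 47.0 w 79.9 F [ 0.1 -0.3  0.5]
shift mm [-0.6  0.6 15.5] turn deg [-0.1 -0.1 -0.1]
```

{"op": "step_arm", "data": {"plan": [0.08,-0.0006,0.0005,0.009,0,0,0,0.08,-0.0006,0.0005,0.0155,0,0,0,0.08,-0.0006,0.0005,0.0155,0,0,0,0.03,-0.0006,0.0005,0.0155,0,0,0,0.03,-0.0006,0.0005,0.0155,0,0,0,0.03,-0.0006,0.0005,0.0155,0,0,0,0.03,-0.0006,0.0005,0.0155,0,0,0,0.03,-0.0006,0.0005,0.0155,0,0,0], "grip_force": 20}}

```text
t: 10.65
ee_pos: [0.551, -0.1985, 0.0142]
orientation: [-2.88, -1.252, -0.001]
force: [0.0, 0.3, 0.9]
gripper_width: 0.0497
```

```bash
python3 -c "
from h import *
goal(.5664,.3060,.12,83)"
```

```text
t 10.65 pos [ 551.  -198.5   14.2] yaw 47.0 w 49.7 F [0.  0.3 0.9]
shift mm [ 379.6 -333.  -104.9] turn deg [ -0.   -0.1 -36. ]
```

{"op": "step_arm", "data": {"plan": [0.03,0,0,-0.01,0,0,0,0.03,0,0,-0.035,0,0,0,0.03,0,0,-0.07,0,0,0,0.03,0.01,-0.009,-0.095,0,0,-1,0.03,0.03,-0.026,-0.105,0,0,-3,0.03,0.055,-0.048,-0.105,0,0,-5,0.03,0.082,-0.072,-0.105,0,0,-8,0.03,0.109,-0.096,-0.105,0,0,-10]}}

```text
t: 11.45
ee_pos: [0.555, -0.0524, 0.1203]
orientation: [-2.759, -1.5, -0.002]
force: [0.8, 0.1, -1.2]
gripper_width: 0.0498
```

```bash
python3 -c "
from h import *
goal(.5664,.3060,.12,83)"
```

```text
t 11.45 pos [555.  -52.4 120.3] yaw 57.0 w 49.8 F [ 0.8  0.1 -1.2]
shift mm [ 307.  -185.4    1. ] turn deg [  0.   -0.1 -26. ]
```

{"op": "step_arm", "data": {"plan": [0.03,0.03,-0.018,0,0,0,-3,0.03,0.062,-0.037,0,0,0,-5,0.03,0.094,-0.057,0,0,0,-8,0.03,0.126,-0.076,0,0,0,-11,0.03,0.158,-0.095,0,0,0,-13,0.03,0.19,-0.115,0,0,0,-16,0.03,0.22,-0.133,0,0,0,-19,0.03,0.246,-0.149,0,0,0,-22]}}

```text
t: 12.25
ee_pos: [0.5632, 0.2374, 0.1215]
orientation: [-2.419, -2.003, -0.004]
force: [0.3, 0.7, -0.9]
gripper_width: 0.0501
```

```bash
python3 -c "
from h import *
goal(.5664,.3060,.06,83)"
```

```text
t 12.25 pos [563.2 237.4 121.5] yaw 79.3 w 50.1 F [ 0.3  0.7 -0.9]
shift mm [67.8 -9.7 61.6] turn deg [ 0.  -0.1 -3.7]
```

{"op": "step_arm", "data": {"plan": [0.03,0.025,-0.003,0.01,0,0,-2,0.03,0.045,-0.006,0.02,0,0,-3,0.03,0.06,-0.009,0.03,0,0,-3.7,0.03,0.0678,-0.0097,0.045,0,0,-3.7,0.03,0.0678,-0.0097,0.058,0,0,-3.7,0.03,0.0678,-0.0097,0.062,0,0,-3.7,0.03,0.0678,-0.0097,0.062,0,0,-3.7,0.03,0.0678,-0.0097,0.062,0,0,-3.7]}}

```text
t: 13.05
ee_pos: [0.5671, 0.3046, 0.0599]
orientation: [-2.355, -2.078, -0.004]
force: [0.6, 0.0, -0.9]
gripper_width: 0.0497
```

```bash
python3 -c "
from h import *
goal(.5664,.3060,.0184,83)"; python3 - <<'E'
from h import *
cv2.imwrite("pics/s3.png",cv2.resize(robot.capture("side")[220:400,150:330],None,fx=3,fy=3))
E
```

```text
t 13.05 pos [567.1 304.6  59.9] yaw 82.8 w 49.7 F [ 0.6  0.  -0.9]
shift mm [ 1.2 -1.  41.5] turn deg [ 0.1 -0.1 -0.2]
```

View pics/s3.png

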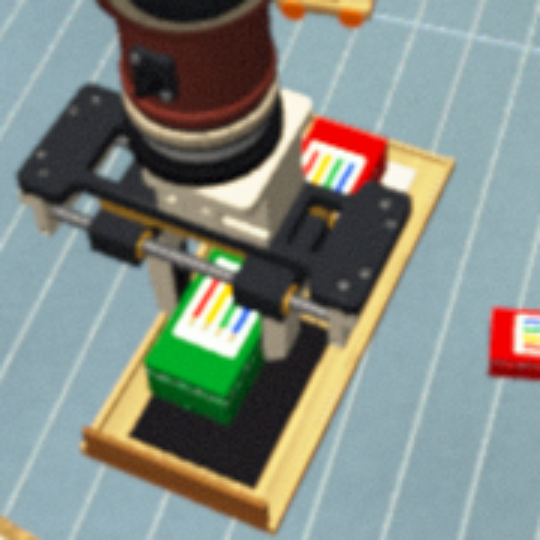

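The green tin hangs level over the black pad. Lower it.

{"op": "step_arm", "data": {"plan": [0.03,0.0012,-0.001,0.015,0,0,-0.2,0.03,0.0012,-0.001,0.028,0,0,-0.2,0.03,0.0012,-0.001,0.036,0,0,-0.2,0.03,0.0012,-0.001,0.0395,0,0,-0.2,0.03,0.0012,-0.001,0.0415,0,0,-0.2,0.03,0.0012,-0.001,0.0415,0,0,-0.2]}}

```text
t: 13.7
ee_pos: [0.5666, 0.3066, 0.0187]
orientation: [-2.351, -2.083, -0.005]
force: [0.6, -0.1, -1.1]
gripper_width: 0.0496
```

```bash
python3 -c "
from h import *
goal(.5664,.3060,.0182,83)"
```

```text
t 13.7 pos [566.6 306.6  18.7] yaw 83.1 w 49.6 F [ 0.6 -0.1 -1.1]
shift mm [-0.6 -0.1  0.5] turn deg [ 0.1 -0.2  0.1]
```

Release, rise, and move to the viewing pose.

{"op": "step_arm", "data": {"plan": [0.03,-0.0005,0,0.0005,0,0,0,0.08,-0.0005,0,0.0005,0,0,0,0.08,-0.0005,0,0.0005,0,0,0,0.08,-0.0005,0,0,0,0,0,0.08,-0.0005,0,-0.02,0,0,0,0.08,-0.001,0,-0.06,0,0,0,0.08,-0.02,0,-0.1,0,0,0,0.08,-0.05,0,-0.14,0,0,0]}}

```text
t: 14.5
ee_pos: [0.5597, 0.2588, 0.1601]
orientation: [-2.346, -2.087, -0.008]
force: [-0.1, -0.8, 0.2]
gripper_width: 0.08
```

{"op": "step_arm", "data": {"plan": [0.08,-0.025,0,-0.035,0,0,0,0.08,-0.04,0,-0.055,0,0,0,0.08,-0.04,0,-0.055,0,0,0,0.08,-0.04,0,-0.055,0,0,0,0.08,-0.04,0,-0.055,0,0,0]}}

```text
t: 15.0
ee_pos: [0.5536, 0.2202, 0.2129]
orientation: [-2.342, -2.088, -0.004]
force: [-0.2, -0.9, -0.2]
gripper_width: 0.0798
```

```bash
python3 w.py st1; python3 - <<'E'
from mw import *
im,cam=load("st1")
o=(220,10); v=cv2.resize(im[10:270,220:360],None,fx=2.2,fy=2.2,interpolation=cv2.INTER_CUBIC)
gr=tin("st1","green",proj([[.566,.306,.041]],*cam)[0],.007,83)
r=tin("st1","red",proj([[.5525,.1785,.041]],*cam)[0],.007,83)
drawbox(v,gr,cam,.095,.05,.007,.041,2.2,o);drawbox(v,r,cam,.095,.05,.007,.041,2.2,o)
cv2.imwrite("pics/wf4.png",v); goal(.5,.3,.2,83)
E
```

```text
15.05 [0.55361439 0.22023979 0.2128103 ] [-1.03668751  0.74569407  0.05189845]
st1 green [568.  306.6] 82.6 0.016
st1 red [553.5 180.1] 83.08 0.048
t 15.05 pos [553.6 220.2 212.8] yaw 83.5 w 79.9 F [-1.   0.7  0.1]
shift mm [ 73.1 -62.3  13.2] turn deg [-0.1 -0.2  0.5]
```

View pics/wf4.png

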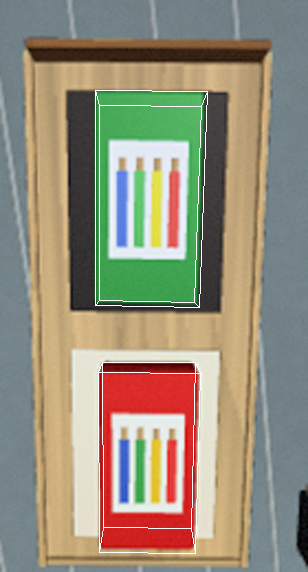

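```bash
python3 -c "
from h import *
goal(.4698,-.299,.16,23)"
```

```text
t 15.05 pos [553.6 220.2 212.8] yaw 83.5 w 79.9 F [-1.   0.7  0.1]
shift mm [-525.6  -24.    50.6] turn deg [-0.2 -0.2 60.5]
```

{"op": "step_arm", "data": {"plan": [0.08,-0.02,-0.001,0,0,0,3,0.08,-0.06,-0.003,0.005,0,0,8,0.08,-0.105,-0.005,0.01,0,0,14,0.08,-0.15,-0.007,0.015,0,0,20,0.08,-0.195,-0.009,0.02,0,0,26,0.08,-0.24,-0.011,0.025,0,0,32,0.08,-0.285,-0.013,0.03,0,0,38,0.08,-0.33,-0.015,0.035,0,0,44]}}

```text
t: 15.85
ee_pos: [0.5005, -0.1062, 0.1749]
orientation: [-2.953, -1.055, 0.002]
force: [0.6, 1.1, 0.5]
gripper_width: 0.0801
```

```bash
python3 -c "
from h import *
goal(.4698,-.299,.12,23)"
```

```text
t 15.85 pos [ 500.5 -106.2  174.9] yaw 39.3 w 80.1 F [0.6 1.1 0.5]
shift mm [-146.   130.    54.1] turn deg [-0.3  0.  16.3]
```

{"op": "step_arm", "data": {"plan": [0.08,-0.03,0.027,0.005,-0.3,0,5,0.08,-0.06,0.054,0.012,-0.3,0,9,0.08,-0.09,0.08,0.02,-0.3,0,13,0.08,-0.118,0.105,0.03,-0.3,0,16,0.08,-0.138,0.123,0.04,-0.3,0,16.3,0.08,-0.146,0.13,0.05,-0.3,0,16.3,0.08,-0.146,0.13,0.054,-0.3,0,16.3,0.08,-0.146,0.13,0.054,-0.3,0,16.3]}}

```text
t: 16.65
ee_pos: [0.4701, -0.2963, 0.1186]
orientation: [-3.074, -0.631, 0.003]
force: [0.8, 0.5, 0.0]
gripper_width: 0.0804
```

```bash
python3 -c "
from h import *
goal(.4698,-.2992,.014,23)"; python3 - <<'E'
from h import *
cv2.imwrite("pics/s4.png",cv2.resize(robot.capture("scene")[130:330,20:260],None,fx=2.5,fy=2.5))
E
```

```text
t 16.65 pos [ 470.1 -296.3  118.6] yaw 23.2 w 80.4 F [0.8 0.5 0. ]
shift mm [ -1.3   3.  104.6] turn deg [-0.2  0.   0.2]
```

View pics/s4.png

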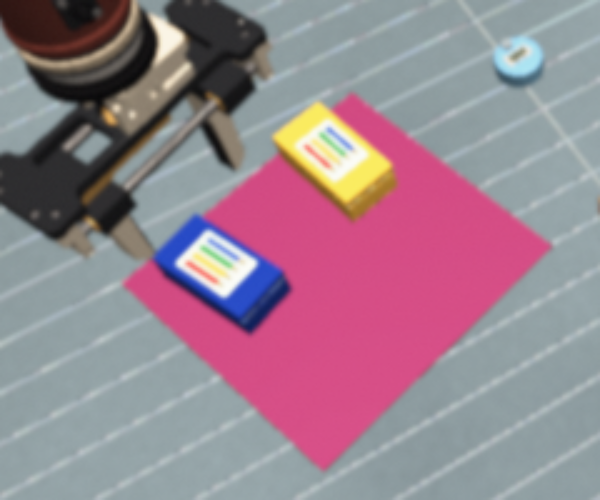

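{"op": "step_arm", "data": {"plan": [0.08,-0.0013,0.003,0.02,-0.2,0,0.2,0.08,-0.0013,0.003,0.05,-0.2,0,0.2,0.08,-0.0013,0.003,0.075,-0.2,0,0.2,0.08,-0.0013,0.003,0.09,-0.2,0,0.2,0.08,-0.0013,0.003,0.099,-0.2,0,0.2,0.08,-0.0013,0.003,0.1035,-0.2,0,0.2,0.08,-0.0013,0.003,0.1045,-0.2,0,0.2,0.08,-0.0013,0.003,0.1045,-0.2,0,0.2]}}

```text
t: 17.5
ee_pos: [0.4711, -0.2992, 0.0156]
orientation: [3.077, 0.628, 0.002]
force: [0.3, 0.4, -1.6]
gripper_width: 0.08
```

```bash
python3 -c "
from h import *
goal(.4698,-.2992,.014,23)"
```

```text
t 17.5 pos [ 471.1 -299.2   15.6] yaw 23.1 w 80.0 F [ 0.3  0.4 -1.6]
shift mm [-1.2 -0.5  1.6] turn deg [ 0.1 -0.1  0.1]
```

{"op": "step_arm", "data": {"plan": [0.08,-0.0012,-0.0005,0.0015,0,0,0,0.08,-0.0012,-0.0005,0.0015,0,0,0,0.03,-0.0012,-0.0005,0.0015,0,0,0,0.03,-0.0012,-0.0005,0.0015,0,0,0,0.03,-0.0012,-0.0005,0.0015,0,0,0,0.03,-0.0012,-0.0005,0.0015,0,0,0,0.03,-0.0012,-0.0005,0.0015,0,0,0]}}

```text
t: 18.2
ee_pos: [0.4699, -0.2993, 0.0141]
orientation: [3.077, 0.628, 0.002]
force: [0.6, -1.5, 0.3]
gripper_width: 0.0497
```

```bash
python3 -c "
from h import *
goal(.5664,.3060,.14,83)"
```

```text
t 18.2 pos [ 469.9 -299.3   14.1] yaw 23.1 w 49.7 F [ 0.6 -1.5  0.3]
shift mm [ 326.  -519.  -126.4] turn deg [  0.1  -0.  -59.9]
```

{"op": "step_arm", "data": {"plan": [0.03,0,0,-0.01,0,0,0,0.03,0,0,-0.035,0,0,0,0.03,0,0,-0.07,0,0,0,0.03,0.005,-0.008,-0.1,0,0,-1,0.03,0.018,-0.029,-0.12,0,0,-3,0.03,0.034,-0.054,-0.126,0,0,-6,0.03,0.052,-0.083,-0.126,0,0,-9,0.03,0.071,-0.113,-0.126,0,0,-13]}}

```text
t: 19.0
ee_pos: [0.4907, -0.1665, 0.141]
orientation: [2.984, 0.974, 0.003]
force: [0.2, -0.2, -1.1]
gripper_width: 0.0496
```

```bash
python3 -c "
from h import *
goal(.5664,.3060,.14,83)"
```

```text
t 19.0 pos [ 490.7 -166.5  141. ] yaw 36.1 w 49.6 F [ 0.2 -0.2 -1.1]
shift mm [ 339.8 -337.     0.5] turn deg [  0.2  -0.  -46.9]
```

{"op": "step_arm", "data": {"plan": [0.03,0.025,-0.025,0,0.2,0,-3,0.03,0.052,-0.052,0,0.2,0,-7,0.03,0.08,-0.08,0,0.2,0,-11,0.03,0.108,-0.107,0,0.2,0,-15,0.03,0.136,-0.135,0,0.2,0,-19,0.03,0.164,-0.163,0,0.2,0,-23,0.03,0.192,-0.19,0,0.2,0,-27,0.03,0.22,-0.218,0,0.2,0,-31]}}

```text
t: 19.8
ee_pos: [0.5397, 0.1405, 0.1413]
orientation: [2.615, 1.74, 0.001]
force: [0.7, 0.1, -1.0]
gripper_width: 0.0497
```

```bash
python3 -c "
from h import *
goal(.5664,.3060,.1,83)"
```

```text
t 19.8 pos [539.7 140.5 141.3] yaw 67.3 w 49.7 F [ 0.7  0.1 -1. ]
shift mm [162.9 -39.3  41.3] turn deg [  0.   -0.  -15.7]
```

{"op": "step_arm", "data": {"plan": [0.03,0.035,-0.008,0,0,0,-4,0.03,0.07,-0.017,0,0,0,-8,0.03,0.102,-0.025,0.005,0,0,-11,0.03,0.13,-0.031,0.013,0,0,-14,0.03,0.15,-0.036,0.025,0,0,-15.7,0.03,0.162,-0.039,0.035,0,0,-15.7,0.03,0.1629,-0.0393,0.04,0,0,-15.7,0.03,0.1629,-0.0393,0.0413,0,0,-15.7]}}

```text
t: 20.6
ee_pos: [0.5659, 0.3044, 0.0992]
orientation: [2.354, 2.079, -0.004]
force: [-0.8, -0.7, -0.5]
gripper_width: 0.05
```

```bash
python3 -c "
from h import *
goal(.5665,.3062,.0525,83)"
```

```text
t 20.6 pos [565.9 304.4  99.2] yaw 82.9 w 50.0 F [-0.8 -0.7 -0.5]
shift mm [ 2.   0.4 46.7] turn deg [-0.1  0.1 -0.1]
```

{"op": "step_arm", "data": {"plan": [0.03,0.0018,0.0005,0.01,0,0,-0.1,0.03,0.0018,0.0005,0.022,0,0,-0.1,0.03,0.0018,0.0005,0.033,0,0,-0.1,0.03,0.0018,0.0005,0.039,0,0,-0.1,0.03,0.0018,0.0005,0.042,0,0,-0.1,0.03,0.0018,0.0005,0.043,0,0,-0.1,0.03,0.0018,0.0005,0.043,0,0,-0.1]}}

```text
t: 21.3
ee_pos: [0.5667, 0.3061, 0.0563]
orientation: [2.352, 2.081, -0.003]
force: [-0.0, -1.1, -0.7]
gripper_width: 0.0499
```

```bash
python3 -c "
from h import *
goal(.5665,.3062,.0523,83)"
```

```text
t 21.3 pos [566.7 306.1  56.3] yaw 83.0 w 49.9 F [-0.  -1.1 -0.7]
shift mm [ 0.1 -0.2  4. ] turn deg [-0.   0.1  0. ]
```

{"op": "step_arm", "data": {"plan": [0.03,0,0,0.002,0,0,0,0.03,0,0,0.004,0,0,0,0.03,0,0,0.004,0,0,0,0.08,0,0,0.004,0,0,0,0.08,0,0,0.004,0,0,0,0.08,0,0,0.003,0,0,0,0.08,0,0,-0.01,0,0,0,0.08,0,0,-0.04,0,0,0]}}

```text
t: 22.1
ee_pos: [0.565, 0.3053, 0.095]
orientation: [-2.352, -2.082, 0.012]
force: [-0.5, 0.3, 0.5]
gripper_width: 0.0796
```

{"op": "step_arm", "data": {"plan": [0.08,0,0,-0.03,0,0,0,0.08,-0.02,0,-0.065,0,0,0,0.08,-0.05,0,-0.1,0,0,0,0.08,-0.08,0,-0.12,0,0,0,0.08,-0.09,0,-0.12,0,0,0,0.08,-0.09,0,-0.12,0,0,0,0.08,-0.09,0,-0.12,0,0,0]}}

```text
t: 22.8
ee_pos: [0.5537, 0.2181, 0.2142]
orientation: [-2.349, -2.082, 0.014]
force: [-0.3, 0.7, -0.7]
gripper_width: 0.0798
```

```bash
python3 w.py st2; python3 - <<'E'
from mw import *
im,cam=load("st2")
o=(220,0); v=cv2.resize(im[0:270,220:360],None,fx=2.2,fy=2.2,interpolation=cv2.INTER_CUBIC)
b=tin("st2","blue",proj([[.567,.306,.075]],*cam)[0],.041,83)
r=tin("st2","red",proj([[.5525,.1785,.041]],*cam)[0],.007,83)
drawbox(v,b,cam,.095,.05,.041,.075,2.2,o);drawbox(v,r,cam,.095,.05,.007,.041,2.2,o)
cv2.imwrite("pics/wf5.png",v); goal(.4227,-.1778,.14,13.5)
E
```

```text
22.85 [0.55357794 0.21859451 0.21388537] [-0.63659071 -0.29323055 -0.06908607]
st2 blue [566.8 305.3] 82.77 0.037
st2 red [553.4 180.7] 82.92 0.048
t 22.85 pos [553.6 218.6 213.9] yaw 83.2 w 80.3 F [-0.6 -0.3 -0.1]
shift mm [-408.7  -82.3   76.8] turn deg [-0.2  0.6 69.7]
```

View pics/wf5.png

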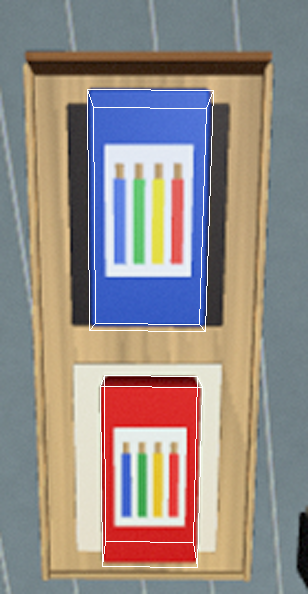

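{"op": "step_arm", "data": {"plan": [0.08,-0.02,-0.004,0,0,0.6,3,0.08,-0.055,-0.011,0,0,0.6,9,0.08,-0.09,-0.018,0.005,0,0.6,15,0.08,-0.13,-0.026,0.01,0,0.6,22,0.08,-0.17,-0.034,0.016,0,0.6,29,0.08,-0.21,-0.042,0.022,0,0.6,36,0.08,-0.25,-0.05,0.03,0,0.6,43,0.08,-0.285,-0.057,0.036,0,0.6,50]}}

```text
t: 23.65
ee_pos: [0.462, -0.0579, 0.1784]
orientation: [-3.006, -0.891, 0.007]
force: [-0.2, -0.3, 0.1]
gripper_width: 0.0801
```

```bash
python3 -c "
from h import *
goal(.4222,-.1782,.1,13.5)"
```

```text
t 23.65 pos [462.  -57.9 178.4] yaw 33.0 w 80.1 F [-0.2 -0.3  0.1]
shift mm [-98.7  79.8  78.1] turn deg [-0.4  0.2 19.5]
```

{"op": "step_arm", "data": {"plan": [0.08,-0.025,0.02,0.01,-0.4,0.2,6,0.08,-0.05,0.04,0.02,-0.4,0.2,12,0.08,-0.075,0.06,0.035,-0.4,0.2,17,0.08,-0.092,0.074,0.05,-0.4,0.2,19.5,0.08,-0.0987,0.0798,0.065,-0.4,0.2,19.5,0.08,-0.0987,0.0798,0.075,-0.4,0.2,19.5,0.08,-0.0987,0.0798,0.078,-0.4,0.2,19.5,0.08,-0.0987,0.0798,0.078,-0.4,0.2,19.5]}}

```text
t: 24.45
ee_pos: [0.4227, -0.1765, 0.0994]
orientation: [-3.118, -0.374, 0.002]
force: [0.4, 0.4, -0.3]
gripper_width: 0.0796
```

```bash
python3 -c "
from h import *
goal(.4222,-.1782,.014,13.5)"; python3 - <<'E'
from h import *
cv2.imwrite("pics/s5.png",cv2.resize(robot.capture("side")[50:250,230:430],None,fx=2.8,fy=2.8))
E
```

```text
t 24.45 pos [ 422.7 -176.5   99.4] yaw 13.7 w 79.6 F [ 0.4  0.4 -0.3]
shift mm [-0.8  1.6 85.4] turn deg [-0.1  0.1  0.2]
```

View pics/s5.png

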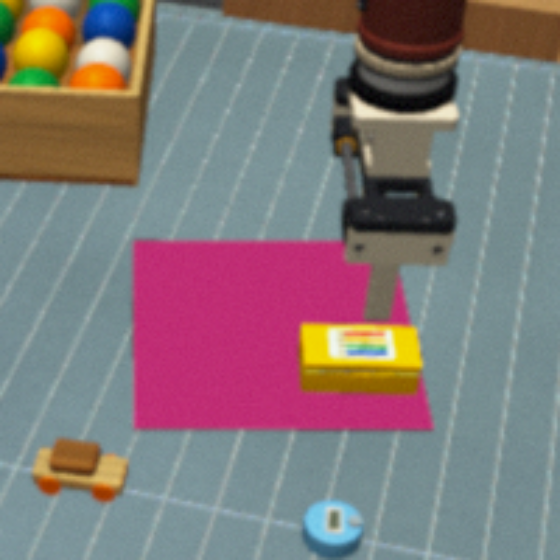

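{"op": "step_arm", "data": {"plan": [0.08,-0.0008,0.0016,0.015,0,0,0.2,0.08,-0.0008,0.0016,0.035,0,0,0.2,0.08,-0.0008,0.0016,0.055,0,0,0.2,0.08,-0.0008,0.0016,0.07,0,0,0.2,0.08,-0.0008,0.0016,0.079,0,0,0.2,0.08,-0.0008,0.0016,0.083,0,0,0.2,0.08,-0.0008,0.0016,0.0845,0,0,0.2,0.08,-0.0008,0.0016,0.0845,0,0,0.2]}}

```text
t: 25.3
ee_pos: [0.423, -0.1787, 0.0159]
orientation: [3.12, 0.369, 0.001]
force: [0.5, 0.7, 0.2]
gripper_width: 0.0797
```

```bash
python3 -c "
from h import *
goal(.4222,-.1782,.014,13.5)"
```

```text
t 25.3 pos [ 423.  -178.7   15.9] yaw 13.5 w 79.7 F [0.5 0.7 0.2]
shift mm [-0.7 -0.6  1.9] turn deg [ 0. -0. -0.]
```

{"op": "step_arm", "data": {"plan": [0.08,-0.0007,-0.0005,0.002,0,0,0,0.08,-0.0007,-0.0005,0.002,0,0,0,0.03,-0.0007,-0.0005,0.002,0,0,0,0.03,-0.0007,-0.0005,0.002,0,0,0,0.03,-0.0007,-0.0005,0.002,0,0,0,0.03,-0.0007,-0.0005,0.002,0,0,0,0.03,-0.0007,-0.0005,0.002,0,0,0]}}

```text
t: 26.0
ee_pos: [0.4223, -0.1784, 0.0139]
orientation: [3.119, 0.369, 0.001]
force: [0.6, 0.6, 0.6]
gripper_width: 0.0499
```

```bash
python3 -c "
from h import *
goal(.5664,.3060,.17,83)"
```

```text
t 26.0 pos [ 422.3 -178.4   13.9] yaw 13.5 w 49.9 F [0.6 0.6 0.6]
shift mm [ 253.2 -437.4 -156.2] turn deg [  0.1  -0.  -69.5]
```

{"op": "step_arm", "data": {"plan": [0.03,0,0,-0.01,0,0,0,0.03,0,0,-0.035,0,0,0,0.03,0,0,-0.07,0,0,0,0.03,0.004,-0.007,-0.105,0,0,-1,0.03,0.013,-0.022,-0.135,0,0,-3,0.03,0.026,-0.045,-0.15,0,0,-7,0.03,0.041,-0.07,-0.156,0,0,-11,0.03,0.056,-0.097,-0.156,0,0,-15]}}

```text
t: 26.8
ee_pos: [0.4545, -0.0703, 0.1716]
orientation: [3.043, 0.775, 0.005]
force: [0.3, -0.4, -2.0]
gripper_width: 0.0495
```

```bash
python3 -c "
from h import *
goal(.5664,.3060,.17,83)"
```

```text
t 26.8 pos [454.5 -70.3 171.6] yaw 28.6 w 49.5 F [ 0.3 -0.4 -2. ]
shift mm [ 278.3 -276.9    1.8] turn deg [  0.2  -0.1 -54.4]
```

{"op": "step_arm", "data": {"plan": [0.03,0.022,-0.022,0,0.2,0,-4,0.03,0.046,-0.046,0,0.2,0,-9,0.03,0.07,-0.07,0,0.2,0,-14,0.03,0.095,-0.095,0,0.2,0,-19,0.03,0.12,-0.12,0,0.2,0,-24,0.03,0.145,-0.144,0,0.2,0,-29,0.03,0.17,-0.169,0,0.2,0,-34,0.03,0.195,-0.194,0,0.2,0,-39]}}

```text
t: 27.6
ee_pos: [0.5324, 0.1943, 0.172]
orientation: [-2.608, -1.751, -0.001]
force: [0.1, 0.5, -1.8]
gripper_width: 0.05
```

```bash
python3 -c "
from h import *
goal(.5664,.3060,.13,83)"
```

```text
t 27.6 pos [532.4 194.3 172. ] yaw 67.8 w 50.0 F [ 0.1  0.5 -1.8]
shift mm [116.3 -10.8  42.1] turn deg [  0.   -0.  -15.2]
```

{"op": "step_arm", "data": {"plan": [0.03,0.025,-0.003,0,0,0,-4,0.03,0.05,-0.005,0.003,0,0,-8,0.03,0.075,-0.007,0.01,0,0,-11,0.03,0.096,-0.009,0.018,0,0,-14,0.03,0.11,-0.0105,0.028,0,0,-15.2,0.03,0.1163,-0.0108,0.037,0,0,-15.2,0.03,0.1163,-0.0108,0.042,0,0,-15.2,0.03,0.1163,-0.0108,0.042,0,0,-15.2]}}

```text
t: 28.4
ee_pos: [0.5657, 0.3041, 0.129]
orientation: [2.355, 2.079, -0.005]
force: [-0.3, -1.1, -0.9]
gripper_width: 0.0496
```

```bash
python3 -c "
from h import *
goal(.5665,.3062,.0865,83)"
```

```text
t 28.4 pos [565.7 304.1 129. ] yaw 82.9 w 49.6 F [-0.3 -1.1 -0.9]
shift mm [ 2.3  0.6 42.5] turn deg [-0.1  0.1 -0.1]
```

{"op": "step_arm", "data": {"plan": [0.03,0.002,0.0006,0.01,0,0,-0.1,0.03,0.002,0.0006,0.02,0,0,-0.1,0.03,0.002,0.0006,0.03,0,0,-0.1,0.03,0.002,0.0006,0.0355,0,0,-0.1,0.03,0.002,0.0006,0.038,0,0,-0.1,0.03,0.002,0.0006,0.0385,0,0,-0.1,0.03,0.002,0.0006,0.0385,0,0,-0.1]}}

```text
t: 29.1
ee_pos: [0.5667, 0.306, 0.0907]
orientation: [2.353, 2.081, -0.004]
force: [-0.0, 0.3, -1.5]
gripper_width: 0.0498
```

```bash
python3 -c "
from h import *
goal(.5665,.3062,.0863,83)"
```

```text
t 29.1 pos [566.7 306.   90.7] yaw 83.0 w 49.8 F [-0.   0.3 -1.5]
shift mm [ 0.1 -0.3  4.4] turn deg [-0.1  0.1 -0. ]
```

{"op": "step_arm", "data": {"plan": [0.03,0,0,0.002,0,0,0,0.03,0,0,0.0044,0,0,0,0.03,0,0,0.0044,0,0,0,0.08,0,0,0.0044,0,0,0,0.08,0,0,0.0044,0,0,0,0.08,0,0,0.003,0,0,0,0.08,0,0,-0.01,0,0,0,0.08,0,0,-0.04,0,0,0]}}

```text
t: 29.9
ee_pos: [0.5652, 0.3053, 0.1294]
orientation: [-2.353, -2.081, 0.012]
force: [0.1, 0.8, 0.1]
gripper_width: 0.0792
```

{"op": "step_arm", "data": {"plan": [0.08,0,0,-0.03,0,0,0,0.08,-0.02,0,-0.06,0,0,0,0.08,-0.05,0,-0.085,0,0,0,0.08,-0.08,0,-0.095,0,0,0,0.08,-0.09,0,-0.095,0,0,0,0.08,-0.09,0,-0.095,0,0,0,0.08,-0.09,0,-0.095,0,0,0]}}

```text
t: 30.6
ee_pos: [0.5541, 0.2181, 0.2242]
orientation: [-2.35, -2.081, 0.013]
force: [0.0, -0.3, 0.3]
gripper_width: 0.0802
```

```bash
python3 w.py st3; python3 - <<'E'
from mw import *
im,cam=load("st3")
o=(220,0); v=cv2.resize(im[0:270,220:360],None,fx=2.1,fy=2.1,interpolation=cv2.INTER_CUBIC)
b=tin("st3","yellow",proj([[.567,.306,.109]],*cam)[0],.075,83)
r=tin("st3","red",proj([[.5525,.1785,.041]],*cam)[0],.007,83)
drawbox(v,b,cam,.095,.05,.075,.109,2.1,o);drawbox(v,r,cam,.095,.05,.007,.041,2.1,o)
s=cv2.resize(robot.capture("side")[220:400,160:330],None,fx=3,fy=3)
cv2.imwrite("pics/s6.png",s)
cv2.imwrite("pics/wf6.png",v); goal(.552,.1785,.1,83)
E
```

```text
30.65 [0.5539379  0.2186157  0.22394908] [ 0.93332304  0.24125139 -0.33775429]
st3 yellow [567.  307.3] 83.31 0.018
st3 red [553.6 182.1] 83.1 0.055
t 30.7 pos [554.  218.7 223.8] yaw 83.2 w 79.9 F [ 0.  -0.3  0.7]
shift mm [-39.5   3.8 124. ] turn deg [-0.5  0.3  0.2]
```

View pics/wf6.png

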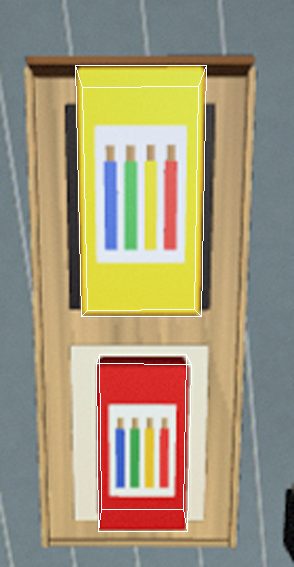

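View pics/s6.png

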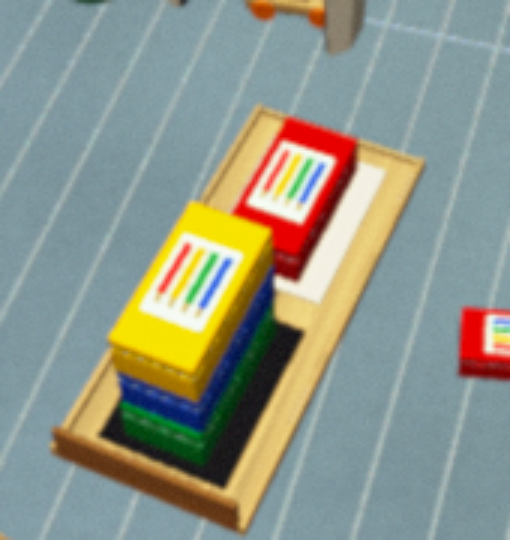

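```bash
python3 - <<'E'
from h import *
a=cv2.imread("pics/side0.png"); b=robot.capture("side")
for nm,(x,y) in {"car":(258,218),"counter":(348,239),"jar":(190,202)}.items():
    d=cv2.absdiff(a,b)[y-16:y+16,x-18:x+18]; print(nm,d.mean().round(1))
cv2.imwrite("pics/s7.png",b)
E
```

```text
car 24.5
counter 11.1
jar 11.3
```

View pics/s7.png

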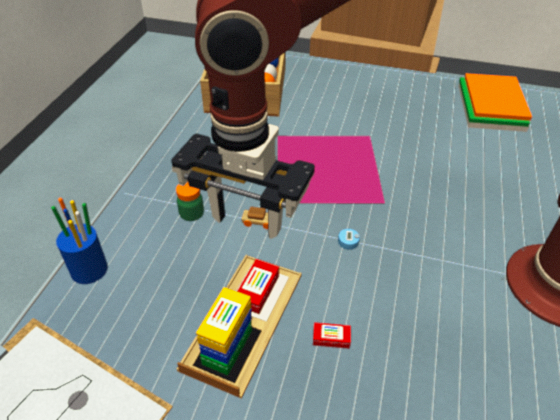

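```bash
python3 -c "
from bench import robot
robot.close_job()"
```

```text
the job is handed in; nothing more can be done
```

The restock is done and handed in at about 31 s of the 112 s allowed. The old red tin is on the white front pad. Green, blue and yellow are stacked in that order on the black rear pad.

**Stack:** the last wrist views put the stacked tins within about 1–2 mm of each other and of the rear pad. Their headings match the tray to about half a degree. All four tins are lid up and released, with the arm standing clear.

**Red tin:** it is centred along its pad but sits about 2 mm off the middle across it. The wrist and side cameras agreed on this. The scene camera, partly blocked by the arm, gave a poor fit and put it about 3 mm off the other way. I judged this small enough to leave.

**Bystanders:** the jar, counter and car appear at the same places in the side image as at the start. The arm partly blocks the car in that view, so its check is the weakest. The measured wrist force stayed within a few newtons in every reading.

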